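# Turn the insert case over onto the rest by the paste jar

### The job

Turn the closed insert case over so that its inserts settle into the lid: pinch the loose lid and the base together, lift the case off its rest, turn it over in the air without letting it come open, and set it down, without dropping it, lid underneath, on the empty rest that has the paste jar at its foot. It should lie there centred from side to side, flat on both rails and with its long edge fully down against the ledge; let go of it and leave the jar, the cutter and the other things where they are.

Things in the scene. Friction and masses are not known exactly. Their poses are not given: they have to be found in the camera images.
- case_mid (a point): Centre of the closed grey plastic insert case, 80 (its x) by 120 (y) by 32 mm (z), about 0.24 kg with three small inserts loose inside. z points from base to lid, y along the long side. At the start it leans on a sloping rest, lid up, x down the slope. Only pinching its two large faces together (along z) keeps the loose lid on.
- lid_mid (a point): Centre of the lid, 80 by 120 by 12 mm, flush with the base outside, a blank paper label on its outer face; axes as the case's. Closed, it lies 10 mm from case_mid along +z. It sits loosely (1.5 mm of play) over a lip of the base that reaches 6 mm into it.
- lid_home (a point): Point fixed to the base where lid_mid lies when the case is closed.
- case_base: The base of the case, 20 of its 32 mm. Origin at the centre of its outer face, 16 mm from case_mid; axes as the case's.
- case_lid: The lid. Origin at the centre of its rim, 6 mm below lid_mid along z.
- seat_case: Sloping seat of the fixed steel rest where the case starts; shape and axes as seat_jar. The case lies on it fully home and centred.
- seat_jar: Seat of the empty rest with the paste jar at its foot (about 130 mm away). Origin on the rail plane under the centre of a case fully home (that centre is at x 0, y 0, z 16 mm), 82 mm above the table. x: down the slope, away from the robot, 50 deg below level; z: out of the slope, 40 deg above level; y: level. Ledge across it at x 40 mm, rising to z 26 mm; a case let go slides down to it.
- seat_cutter: Seat of the other empty rest, with the milling cutter at its foot; nothing goes here. All three seats: two rails 12 mm wide at y -46 and +46 mm, from x -26 to 40 mm; a case overhangs their upper ends by 14 mm. The 80 mm between the rails is open right down to a base plate 8 mm above the table, so a finger can pass beneath the case from its upper edge.
- paste_jar: Bystander: upright round jar, 72 mm across, 85 mm high, origin at the centre of its underside.
- cutter: Bystander: steel milling cutter lying flat, about 110 mm across, 30 mm high, origin at the centre of its underside.
- spanner: Bystander: steel spanner lying flat on the table to the left of the rests.
- jar_lid: Bystander: flat plastic screw cap, 72 mm across, 12 mm high, lying to the right of the rests, origin at the centre of its underside.
Mind the look-alikes: they are no part of the job. Leave any brown look-alike of the case_base alone. Leave any purple look-alike of the case_lid alone.

How it is judged:
On the way, in this order (a step that is already met when the one before it is completed fails the run):
1. the case is lifted off its rest, lid and base pinched together (contact force between the fingers and case_base above 1 N and contact force between the fingers and case_lid above 1 N and distance of case_mid from where it was at the start of the episode above 0.03 m and contact force between case_base and seat_case below 0.05 N), for 0.1 s.
2. the case is turned over in the air, lid and base pinched together (contact force between the fingers and case_base above 1 N and contact force between the fingers and case_lid above 1 N and angle between case_mid's own z axis and vertical above 1.95 rad), for 0.1 s.
At the end, for the whole second after the job is handed in: The case lies still and released on the rest by the jar, lid underneath and shut (within 4 mm, 0.06 rad), within 5 mm of fully home along and out of the slope, within 15 mm of the middle sideways, within 0.1 rad of the seat's directions (x of case_mid in the frame of seat_jar between -0.005 and 0.005 m and y of case_mid in the frame of seat_jar between -0.015 and 0.015 m and z of case_mid in the frame of seat_jar between 0.011 and 0.021 m and angle between the z axis of case_base and the z axis of seat_jar, either way round below 0.1 rad and angle between the x axis of case_base and the x axis of seat_jar, either way round below 0.1 rad and angle between case_mid's own z axis and vertical above 1.95 rad and distance between lid_mid and lid_home below 0.004 m and angle between the z axis of case_lid and the z axis of case_base, either way round below 0.06 rad and linear speed of each of case_base, case_lid below 0.02 m/s and contact force between the fingers and case_base below 0.05 N and contact force between the fingers and case_lid below 0.05 N); the robot touches nothing.
It fails at once if the case came open (lid more than 6 mm from its closed place on the base) (distance between lid_mid and lid_home above 0.006 m).
It fails at once if the case was dropped (moving faster than 0.5 m/s while not held) (linear speed of case_base above 0.5 m/s and contact force between the fingers and case_base below 0.05 N and contact force between the fingers and case_lid below 0.05 N).
It fails at once if a bystander was moved by more than 20 mm (distance of any of paste_jar, cutter, spanner, jar_lid from where it was at the start of the episode above 0.02 m).
It also fails if it takes over 50 s, if anything falls off the work surface, if the arm or the gripper's body presses on something with over 40 N, if the wrist force passes 120 N, or if a joint passes its speed limit or range.

### The arm

A 6-joint arm with a two-finger parallel gripper is mounted at the origin on the work surface. World frame = base frame: x ahead of the robot, y to its left, z up, the work surface at z = 0. Lengths are in m, angles in rad, forces in N, time in s.
With the tool pointing down it reaches from about 0.35 to 0.975 m from the base axis. Payload 4.9 kg.
Tool frame: the origin (TCP) lies midway between the tips of the shut fingers; the grasp point (between the pads) lies 19 mm behind it; z points along the fingers, y is the line along which they close (so a half turn about z gives the same grasp; the last joint's range is limited). The gripper opens to 85 mm and grips with 20 to 120 N. Pads are 22 mm wide; open, the fingers measure 114 mm over their backs; the gripper's body (76 mm by 85 mm) begins 54 mm behind the grasp point. The pads swing forward as they close: fully open they stand 13 mm farther back than shut.
Start: joints at [1.058, 0.053, 1.613, -0, 1.476, -0.119], TCP at [0.24, 0.577, 0.231] pointing down, gripper open.
Joint ranges: [-3.01, 3.01], [-1.01, 2.22], [0.06, 2.58], [-1.02, 4.17], [0.09, 2.62], [-3.14, 3.14]. Speed limits (rad/s): [2.57, 2.57, 3.14, 3.14, 3.14, 3.14].

### API

Orientations are given as a unit quaternion [w, x, y, z].
In Python, from plant import state, grab_frame, camera_info, job_done, spot_in, masks_of, pinpoint gives the robot as it stands.
- The arm moves only by the shell command python3 -m handwheel 'ROWS' [OPENING]. ROWS is JSON, a list that holds one entry, the list of rows, each a list of 6 numbers: the shift along the world's x, y, z in m, then the turn, a rotation vector about the world's x, y, z in degrees. In form: [[[tx, ty, tz, ax, ay, az], ...]]. A call has 1 to 20 rows; each row shifts and turns the commanded pose from where the row before left it; what a row does not reach is not made up. A row lasts 1/12 s, in which the tool goes at most 41.7 mm and 7.16 degrees, less where a joint would pass 70% of its speed; a pose out of reach is approached as far as the arm can. A call is refused whole if a number of a shift passes 0.0417 or a number of a turn 7.16, either way. A call with a gripper value outside its range is refused whole. OPENING is the opening, from 0 (shut) to 1 (fully open), set as the call begins (- or left out, the last holds). The fingers move at their own pace and stop on an object; the grip force is fixed at half the most. Time passes only in rows, so rows that do not move let the fingers close. It gives the time, the measured TCP pose, the force, the opening and the grip force at its end, in the units of the state.
- state(): the state, without advancing time (a new reading comes with each control period).
- grab_frame(name): name is "scene" or "top"; returns (picture, depth): 384x512x3 uint8, blue, green, red; 384x512 float32, m along the optical axis (not along the pixel's ray), 0 where there is no reading.
- camera_info(name): a dict with "fx", "fy", "cx", "cy" (pixels), "T" (4x4, takes a point from camera to world coordinates). Camera axes: x right, y up, looking along -z (the intrinsics and any distortion apply to the point x, -y, -z); pixel columns grow to the right and rows downward; lengths in m; the calibration is good to about 2 mm. A picture is of the moment at which its call begins. camera_info takes no time and is no camera call.
- job_done(): hands the job in; it is judged then, once.
Trained networks look in the newest picture that a camera, given by its name, has taken for a name from the list of things; names that differ only in an ending like _2 or _b are one class to them, and where a whole thing is asked for, a point or a joint stands for the part that bears it (a point fixed in the world has none). Each returns a list of dicts, best first, with "conf" (0 to 1); they miss things now and then, are a little off and sometimes report something else, mostly with a low value. They report only what shows in the picture. A call takes as long as a camera call. They do not tell look-alikes from the thing itself.
- spot_in(camera, thing): "box" ([left, top, width, height] in pixels, round what is visible of it).
- masks_of(camera, thing): "region" (384x512 bool, what is visible of it) and "box" ([left, top, width, height] in pixels, round what is visible of it).
- pinpoint(camera, thing): "position" ([column, row] in pixels: a listed point, or the origin of a listed thing).
The state is a dict: "time": time; "joint_pos": joint angles; "joint_vel": joint speeds; "joint_efforts": joint torques, N m; "tool_pos": TCP position; "tool_rot": TCP orientation; "contact_force": force on the tool from outside, world axes, zero at the start; "ft_torque": the same for the moment, N m; "gripper_width": opening from 0.0 (shut) to 1.0 (fully open); "grasp_force": force on a finger pad.
Only numpy, scipy, OpenCV 4.12 (cv2) and the standard library are available. Lean on these libraries where they do the work, as an engineer would, in place of code of your own. Each camera call takes 0.05 s, during which the arm holds its last target. There are 200 camera calls.

## Working session

There is one attempt and no reset: what is moved stays moved. The work goes in short steps, Python scripts to look and compute and a shell command to move; the robot and the scene stay as the last step left them, time stands still between calls to the robot, and variables do not carry over. Pictures are saved under pics/ and viewed, at most 10 in all, crops included, and the job is handed in when it is done.

```bash
mkdir -p pics; ls
cat > h.py <<'E'
import numpy as np, cv2
from plant import *
def ray(cam,px):
    i=camera_info(cam); T=np.array(i["T"]); 
    d=np.array([(px[0]-i["cx"])/i["fx"],-(px[1]-i["cy"])/i["fy"],-1.])
    return T[:3,3],T[:3,:3]@d
def at(cam,px,depth):
    o,d=ray(cam,px); return o+d*depth
def cloud(cam,dep):
    i=camera_info(cam);T=np.array(i["T"]);v,u=np.mgrid[:384,:512]
    p=np.stack([(u-i["cx"])/i["fx"]*dep,-(v-i["cy"])/i["fy"]*dep,-dep],-1)
    return p@T[:3,:3].T+T[:3,3]
E
python3 - <<'E'
from h import *
print(state())
for c in ["scene","top"]:
    i=camera_info(c); print(c,{k:(np.round(v,4).tolist()) for k,v in i.items() if k!="name"} )
    im,d=grab_frame(c); cv2.imwrite(f"pics/{c}0.png",im)
    for t in ["case_mid","lid_mid","seat_case","seat_jar","seat_cutter","paste_jar","cutter","case_base","spanner","jar_lid"]:
        for r in pinpoint(c,t)[:3]:
            u,v=r["position"]; z=d[int(np.clip(round(v),0,383)),int(np.clip(round(u),0,511))]
            print(c,t,round(r["conf"],2),np.round([u,v]),np.round(at(c,(u,v),z),3))
E
```

```text
pics
{'time': 0.0, 'joint_pos': array([ 1.05799742e+00,  5.33518948e-02,  1.61431401e+00,  2.00916499e-05,
        1.47599529e+00, -1.19010871e-01]), 'joint_vel': array([ 0.00052599,  0.00038435, -0.00047718,  0.00150304, -0.00066672,
        0.00012974]), 'joint_efforts': array([ 2.11786071e-03, -3.93678725e+01, -3.70180321e+01,  6.84540169e-05,
        7.02526944e-03,  2.99205090e-05]), 'tool_pos': array([0.23949536, 0.57661105, 0.23005414]), 'tool_rot': array([-3.30829382e-04,  1.95625146e-01,  9.80678200e-01, -9.79985835e-04]), 'contact_force': array([ 0.59108868, -0.33519796,  0.09391893]), 'ft_torque': array([ 0.00428071, -0.01927277, -0.00771595]), 'grasp_force': 0.0, 'gripper_width': 0.9966693198611526}
scene {'fx': 394.8184, 'fy': 394.8184, 'cx': 251.0553, 'cy': 193.0619, 'T': [[-0.5579, -0.7055, 0.437, 1.0656], [0.8298, -0.4826, 0.2802, 0.3025], [0.0132, 0.519, 0.8547, 1.033], [0.0, 0.0, 0.0, 1.0]]}
scene case_mid 0.96 [360. 207.] [0.407 0.261 0.023]
scene case_mid 0.6 [336. 243.] [0.595 0.261 0.106]
scene lid_mid 0.9 [312. 306.] [0.734 0.288 0.003]
scene lid_mid 0.7 [336. 
[... 618 characters left out ...]
9.5135, 'T': [[-0.02, 0.9951, -0.0968, 0.4868], [-0.9998, -0.0203, -0.0023, -0.0149], [-0.0042, 0.0967, 0.9953, 1.2226], [0.0, 0.0, 0.0, 1.0]]}
top case_mid 0.81 [162. 267.] [0.394 0.247 0.029]
top case_mid 0.54 [153. 197.] [0.58  0.248 0.125]
top lid_mid 0.84 [154. 191.] [0.597 0.252 0.106]
top lid_mid 0.76 [148. 149.] [0.73  0.292 0.003]
top seat_jar 0.79 [246. 166.] [0.674 0.009 0.008]
top seat_cutter 0.67 [341. 206.] [ 0.552 -0.257  0.007]
top paste_jar 0.78 [245. 123.] [0.778 0.009 0.087]
top cutter 0.6 [330. 163.] [ 0.672 -0.225  0.033]
top case_base 0.65 [154. 198.] [0.576 0.243 0.132]
top spanner 0.75 [108. 208.] [0.559 0.405 0.007]
top jar_lid 0.74 [397. 227.] [ 0.491 -0.409  0.016]
```

View pics/scene0.png

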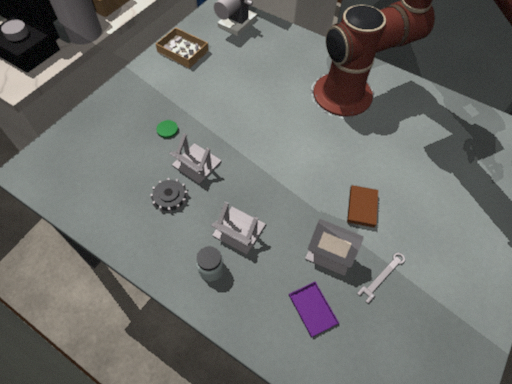

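View pics/top0.png

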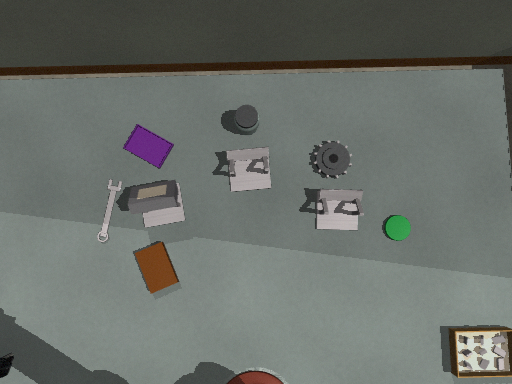

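The grey case with the paper label, scene (336,245) and top (153,197), fits the description. The brown box at (362,206) and the purple tray at (313,309) are look-alikes. The target rest is at scene (240,228) with the jar at (209,265); the cutter's rest is at (196,160). I'll confirm this in one enlarged crop and fit the case surface from depth.

Run:
```python
from h import *
P={}
for c in ["scene","top"]:
    im,d=grab_frame(c); np.savez(f"{c}.npz",im=im,d=d); P[c]=(im,cloud(c,d))
def crop(im,u,v,w=50,h=37,s=8): return cv2.resize(im[v-h:v+h,u-w:u+w],(400,296),interpolation=cv2.INTER_CUBIC)
a=np.hstack([crop(P["scene"][0],336,245),crop(P["scene"][0],237,235)])
b=np.hstack([crop(P["top"][0],153,200),crop(P["top"][0],249,163)])
cv2.imwrite("pics/crop.png",np.vstack([a,b]))
for c in P:
    im,W=P[c]
    # case: points high near (0.59,.26)
    m=(abs(W[...,0]-.59)<.12)&(abs(W[...,1]-.26)<.1)&(W[...,2]>.06)&(W[...,2]<.3)
    q=W[m]; best=None; rng=np.random.default_rng(0)
    for k in range(400):
        s=q[rng.choice(len(q),3,False)]; n=np.cross(s[1]-s[0],s[2]-s[0]); n/=np.linalg.norm(n)+1e-12
        if n[2]<0:n=-n
        if n[0]<.5 : continue
        i=abs((q-s[0])@n)<.003
        if best is None or i.sum()>best.sum(): best=i
    s=q[best]; ce=s.mean(0); n=np.linalg.svd(s-ce)[2][2]; n*=np.sign(n[2])
    y=np.cross([0,0,1],n); y/=np.linalg.norm(y); x=np.cross(y,n)
    ab=np.c_[(s-ce)@x,(s-ce)@y].astype(np.float32); r=cv2.minAreaRect(ab*1000)
    mid=ce+x*(np.percentile(ab[:,0],1)+np.percentile(ab[:,0],99))/2+y*(np.percentile(ab[:,1],1)+np.percentile(ab[:,1],99))/2
    print(c,len(q),best.sum(),"n",n.round(3),"elev",np.degrees(np.arcsin(n[2])).round(1),"x",x.round(3),"rect",np.round(r[1],1),round(r[2],1),"lidface",mid.round(4),"case_mid",(mid-.016*n).round(4),"az",np.degrees(np.arctan2(n[1],n[0])).round(1), "res",np.std((s-ce)@n).round(4))
    # jar rest region
    m=(abs(W[...,0]-.65)<.1)&(abs(W[...,1])<.09)&(W[...,2]>.02)
    q=W[m]; q=q[q[:,0]<.73]; print(len(q)); print(np.round(q[np.argsort(q[:,1])][::max(1,len(q)//45)]*1000).astype(int).tolist())
```

```text
scene 1634 1279 n [0.758 0.12  0.641] elev 39.9 x [ 0.633  0.1   -0.768] rect [ 83.4 119.9] 0.1 lidface [0.5975 0.2605 0.1017] case_mid [0.5854 0.2585 0.0915] az 9.0 res 0.0014
597
[[699, -50, 52], [668, -46, 80], [650, -44, 99], [662, -43, 38], [680, -42, 67], [651, -41, 98], [661, -40, 39], [690, -38, 57], [681, -37, 68], [661, -36, 42], [654, -35, 85], [655, -35, 81], [662, -35, 52], [696, -34, 52], [688, -33, 47], [697, -30, 53], [698, -26, 54], [697, -19, 53], [691, -14, 47], [713, -11, 65], [688, -6, 47], [695, -1, 52], [711, 4, 66], [707, 8, 65], [714, 13, 64], [708, 19, 67], [714, 23, 68], [688, 28, 48], [689, 32, 49], [710, 37, 67], [689, 42, 47], [652, 45, 92], [654, 47, 91], [675, 49, 68], [672, 50, 71], [653, 51, 27], [671, 52, 71], [677, 53, 64], [678, 54, 61], [709, 55, 67], [667, 56, 76], [646, 57, 28], [653, 57, 47], [665, 58, 75], [686, 59, 56], [707, 63, 67]]
top 1289 787 n [0.755 0.118 0.645] elev 40.2 x [ 0.637  0.099 -0.764] rect [121.2  86. ] 89.5 lidface [0.5957 0.2562 0.1043] case_mid [0.5836 0.2544 0.094 ] az 8.9 res 0.0012
621
[[716, -52, 64], [650, -49, 99], [705, -49, 64], [647, -47, 100], [686, -46, 63], [653, -44, 99], [686, -43, 61], [650, -41, 101], [685, -40, 64], [652, -39, 101], [685, -37, 66], [689, -35, 45], [693, -32, 54], [689, -30, 46], [715, -24, 69], [711, -22, 64], [706, -19, 62], [701, -16, 60], [696, -13, 56], [690, -10, 54], [688, -7, 50], [686, -5, 48], [711, 0, 67], [707, 3, 71], [706, 6, 63], [702, 9, 56], [694, 12, 56], [689, 15, 51], [711, 19, 68], [708, 22, 67], [712, 25, 62], [701, 28, 64], [704, 31, 63], [697, 34, 57], [694, 37, 56], [689, 39, 56], [698, 42, 63], [658, 43, 93], [704, 44, 62], [649, 46, 98], [672, 47, 73], [649, 48, 99], [703, 50, 66], [641, 51, 100], [701, 52, 65], [709, 55, 66], [701, 58, 65], [699, 61, 62]]
```

View pics/crop.png

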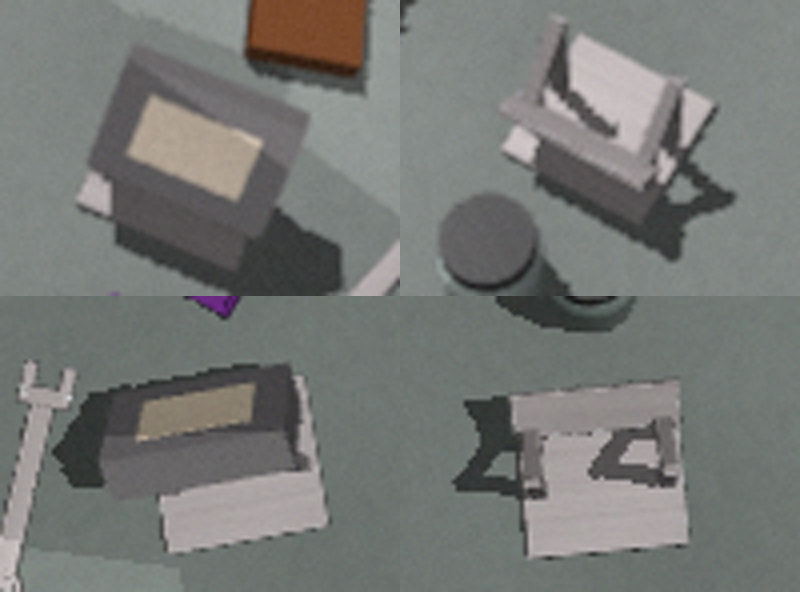

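The crop confirms it: the labelled grey case is on the left rest, and the empty rest with two rails and a ledge stands by the jar. Next I fit the jar rest.

Run:
```python
from h import *
from scipy.optimize import least_squares
S,C=np.sin(np.radians(50)),np.cos(np.radians(50))
def loc(q,p):
    a=p[3]; d=np.array([np.cos(a),np.sin(a),0]); z=np.array([0,0,1.])
    X=C*d-S*z; Z=S*d+C*z; Y=np.cross(Z,X); r=q-p[:3]; return r@X,r@Y,r@Z
for c in ["scene","top"]:
    f=np.load(c+".npz"); W=cloud(c,f["d"])
    q=W[(abs(W[...,0]-.65)<.1)&(abs(W[...,1]-.005)<.085)&(W[...,2]>.025)]
    def res(p):
        x,y,z=loc(q,p)
        b=lambda v,lo,hi: np.maximum(np.maximum(lo-v,v-hi),0)
        r1=np.sqrt(z**2+b(abs(y),.040,.052)**2+b(x,-.026,.04)**2)
        r2=np.sqrt((x-.04)**2+b(z,0,.026)**2+b(abs(y),0,.06)**2)
        r3=np.sqrt((z-.026)**2+b(x,.04,.048)**2+b(abs(y),0,.06)**2)
        return np.minimum(np.minimum(np.minimum(r1,r2),r3),.008)
    best=min((least_squares(res,[x0,y0,.082,a],loss="soft_l1",f_scale=.002) for x0 in (.64,.655,.67,.685) for y0 in(-.005,.005,.015) for a in (-.1,0,.1)),key=lambda s:s.cost)
    p=best.x; x,y,z=loc(q,p); print(c,p.round(4),np.degrees(p[3]).round(1),best.cost)
    i=(abs(x-.04)<.004)&(z>.004)&(z<.024); print("ledge face y ext",np.percentile(y[i],[1,99]).round(4),i.sum(),"x med",np.median(x[i]).round(4))
    i=(abs(z)<.004)&(x>-.03)&(x<.03)&(abs(y)>.03)
    for s in (-1,1): j=i&(y*s>0); print("rail",s,np.percentile(y[j],[3,97]).round(4),np.median(z[j]).round(4),x[j].min().round(3),j.sum())
    # base plate
    pl=W[(abs(W[...,2]-.008)<.004)&(abs(W[...,0]-.63)<.1)&(abs(W[...,1]-.005)<.08)]
    im=f["im"].astype(int)
    m=(abs(W[...,2]-.008)<.006)&(abs(W[...,0]-.63)<.12)&(abs(W[...,1]-.005)<.1)&(im.min(-1)>130)
    r=cv2.minAreaRect((W[m][:,:2]*1000).astype(np.float32)); print("plate",np.round(r[0],1),np.round(r[1],1),round(r[2],1))
print(camera_info("top").keys())
```

```text
scene [0.6657 0.0061 0.0803 0.0697] 4.0 0.0015334758744002027
ledge face y ext [-0.0554  0.0571] 147 x med 0.04
rail -1 [-0.0518 -0.0399] 0.0003 -0.027 87
rail 1 [0.04   0.0517] 0.0002 -0.027 89
plate [634.4   5.7] [227.8 195.9] 0.6
top [0.6641 0.0021 0.0823 0.0734] 4.2 0.0013764965860807445
ledge face y ext [-0.0568  0.057 ] 251 x med 0.0398
rail -1 [-0.0511 -0.0399] 0.0007 -0.028 57
rail 1 [0.0415 0.0504] 0.0011 -0.028 49
plate [648.5   0.8] [ 86.  114.3] 3.8
dict_keys(['fx', 'fy', 'cx', 'cy', 'T'])
```

```bash
cat >> h.py <<'E'
from scipy.spatial.transform import Rotation as Ro
def seatR(azd):
    a=np.radians(azd); d=np.array([np.cos(a),np.sin(a),0]); z=np.array([0,0,1.]); c,s=np.cos(np.radians(50)),np.sin(np.radians(50))
    X=c*d-s*z; Z=s*d+c*z; return np.c_[X,np.cross(Z,X),Z]
def toolR(azd,sgn): # tool z = seat X, tool y = sgn*seat Z
    R=seatR(azd); y=sgn*R[:,2]; z=R[:,0]; return Ro.from_matrix(np.c_[np.cross(y,z),y,z])
def now(): s=state(); q=s["tool_rot"]; return s,Ro.from_quat([q[1],q[2],q[3],q[0]])
CASE=np.array([.5845,.2565,.093]); JAR=np.array([.665,.004,.082])
E
python3 - <<'E'
from h import *
s,R=now(); q=s["joint_pos"]
M=Ro.from_euler("ZYZYZ",[q[0],q[1]+q[2],q[3],q[4],q[5]+np.pi/2]); print("model err",(M.inv()*R).magnitude())
for n,az,j1 in (("pick",9,19.7),("place",4.1,-8.8)):
  for th in (80,95,110):
    for sg in (1,-1):
      A=Ro.from_euler("ZY",[j1,th],degrees=True).inv()*toolR(az,sg)*Ro.from_euler("z",-90,degrees=True)
      print(n,th,sg,A.as_euler("ZYZ",degrees=True).round(1))
for sg in (1,-1): print("turn from now to pick",sg,np.degrees((toolR(9,sg)*R.inv()).as_rotvec()).round(1))
print((CASE-s["tool_pos"]).round(4), seatR(9).round(3).tolist())
E
```

```text
Traceback (most recent call last):
  File "scipy/spatial/transform/_rotation.pyx", line 1413, in scipy.spatial.transform._rotation.Rotation.from_euler
ValueError: Expected axis specification to be a non-empty string of upto 3 characters, got ZYZYZ
```

Run:
```python
from h import *
s,R=now(); q=s["joint_pos"]
M=Ro.from_euler("ZY",[q[0],q[1]+q[2]])*Ro.from_euler("ZYZ",[q[3],q[4],q[5]+np.pi/2]); print("model err",(M.inv()*R).magnitude())
for n,az,j1 in (("pick",9,19.7),("place",4.1,-8.8)):
  for th in (80,95,110):
    for sg in (1,-1):
      A=Ro.from_euler("ZY",[j1,th],degrees=True).inv()*toolR(az,sg)*Ro.from_euler("z",-90,degrees=True)
      print(n,th,sg,A.as_euler("ZYZ",degrees=True).round(1))
for sg in (1,-1): print("turn from now to pick",sg,np.degrees((toolR(9,sg)*R.inv()).as_rotvec()).round(1))
print((CASE-s["tool_pos"]).round(4), seatR(9).round(3).tolist())
```

```text
model err 4.044583255949337e-16
pick 80 1 [-7.9 60.7 12.1]
pick 80 -1 [  -7.9   60.7 -167.9]
pick 95 1 [-9.6 45.9 14.9]
pick 95 -1 [  -9.6   45.9 -165.1]
pick 110 1 [-13.3  31.2  19.7]
pick 110 -1 [ -13.3   31.2 -160.3]
place 80 1 [  9.4  61.1 -14.6]
place 80 -1 [  9.4  61.1 165.4]
place 95 1 [ 11.4  46.3 -17.9]
place 95 -1 [ 11.4  46.3 162.1]
place 110 1 [ 15.8  31.7 -23.5]
place 110 -1 [ 15.8  31.7 156.5]
turn from now to pick 1 [ 25.8 -32.8 -56. ]
turn from now to pick -1 [-37.9 -29.9 115.7]
[ 0.3447 -0.3207 -0.1383] [[0.635, -0.156, 0.757], [0.101, 0.988, 0.12], [-0.766, 0.0, 0.643]]
```

Grasp with tool y along +z of the seat (joint 6 about +15°), then roll +180° about the tool axis (about +162° at the place). Approach:

```bash
python3 -m handwheel '[[[0.0192,-0.0238,-0.0032,1.84,-2.34,-4.0],[0.0192,-0.0238,-0.0032,1.84,-2.34,-4.0],[0.0192,-0.0238,-0.0032,1.84,-2.34,-4.0],[0.0192,-0.0238,-0.0032,1.84,-2.34,-4.0],[0.0192,-0.0238,-0.0032,1.84,-2.34,-4.0],[0.0192,-0.0238,-0.0032,1.84,-2.34,-4.0],[0.0192,-0.0238,-0.0032,1.84,-2.34,-4.0],[0.0192,-0.0238,-0.0032,1.84,-2.34,-4.0],[0.0192,-0.0238,-0.0032,1.84,-2.34,-4.0],[0.0192,-0.0238,-0.0032,1.84,-2.34,-4.0],[0.0192,-0.0238,-0.0032,1.84,-2.34,-4.0],[0.0192,-0.0238,-0.0032,1.84,-2.34,-4.0],[0.0192,-0.0238,-0.0032,1.84,-2.34,-4.0],[0.0192,-0.0238,-0.0032,1.84,-2.34,-4.0],[0,0,0,0,0,0],[0,0,0,0,0,0],[0,0,0,0,0,0]]]' 1.0
cat > m.py <<'E'
from h import *
import sys
# usage: m.py pick|place  dx dy dz (seat frame offset of TCP from case centre, mm) 
s,R=now()
def tell(az,mid,sg,off):
    S=seatR(az); t=mid+S@(np.array(off)/1000)
    print("t",s["time"],"q",s["joint_pos"].round(2),"shift",(t-s["tool_pos"]).round(4),"turn",np.degrees((toolR(az,sg)*R.inv()).as_rotvec()).round(2),
     "tcp in seat mm",((s["tool_pos"]-mid)@S*1000).round(1),"F",np.round(s["contact_force"],1),"grip",round(s["gripper_width"],3),round(s["grasp_force"],1))
off=[float(v) for v in sys.argv[2:5]]
if sys.argv[1]=="pick": tell(9.0,CASE,1,off)
else: tell(4.1,JAR+seatR(4.1)[:,2]*.016,-1,off)
E
python3 m.py pick 5 0 2
python3 - <<'E'
from h import *
im,_=grab_frame("scene"); cv2.imwrite("pics/s1.png",cv2.resize(im[130:320,230:460],(690,570)))
E
```

```text
time: 2.62
tool_pos: [0.5086, 0.2442, 0.187]
tool_rot: [0.222, 0.61, 0.715, 0.26]
contact_force: [0.7, 0.4, 1.1]
gripper_width: 0.998
grasp_force: 0.0
t 2.6167 q [ 0.39 -0.46  2.24 -0.23  0.69  0.36] shift [ 0.0806  0.013  -0.0965] turn [ 0.01 -0.04  0.01] tcp in seat mm [-121.4   -0.3    1.5] F [0.7 0.4 1.1] grip 0.998 0.0
```

View pics/s1.png

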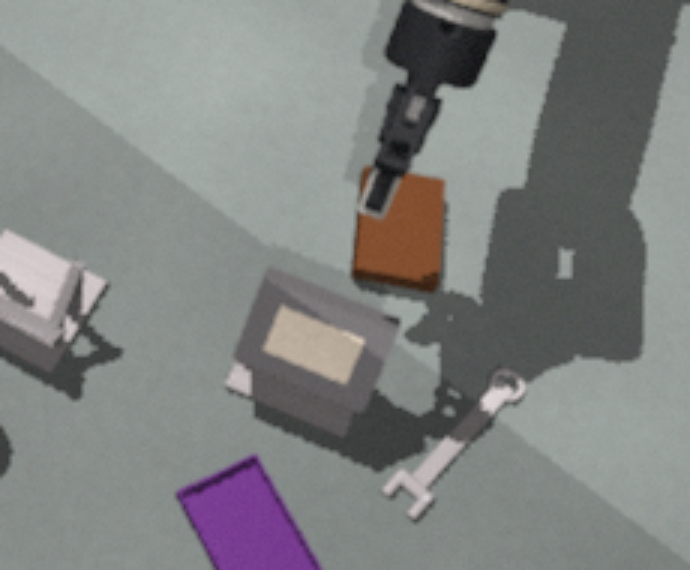

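The gripper stands upslope of the case, aligned with its x axis at crop (375,205). I'll slide in down the slope.

```bash
python3 -m handwheel '[[[0.0067,0.0011,-0.008,0,0,0],[0.0067,0.0011,-0.008,0,0,0],[0.0067,0.0011,-0.008,0,0,0],[0.0067,0.0011,-0.008,0,0,0],[0.0067,0.0011,-0.008,0,0,0],[0.0067,0.0011,-0.008,0,0,0],[0.0067,0.0011,-0.008,0,0,0],[0.0067,0.0011,-0.008,0,0,0],[0.0067,0.0011,-0.008,0,0,0],[0.0067,0.0011,-0.008,0,0,0],[0.0067,0.0011,-0.008,0,0,0],[0.0067,0.0011,-0.008,0,0,0],[0,0,0,0,0,0],[0,0,0,0,0,0]]]'
python3 m.py pick 5 0 2
python3 - <<'E'
from h import *
im,_=grab_frame("scene"); im2,_=grab_frame("top"); cv2.imwrite("pics/s2.png",np.hstack([cv2.resize(im[200:290,290:380],(400,400),interpolation=2),cv2.resize(im2[160:250,110:200],(400,400),interpolation=2)]))
E
```

```text
time: 3.83
tool_pos: [0.5888, 0.2582, 0.0905]
tool_rot: [0.222, 0.61, 0.715, 0.26]
contact_force: [-0.4, 0.1, -0.2]
gripper_width: 0.998
grasp_force: 0.0
t 3.8333 q [ 0.35 -0.09  2.12 -0.3   0.44  0.42] shift [ 0.0004 -0.0009 -0.    ] turn [ 0.03 -0.08 -0.05] tcp in seat mm [4.8 1.  1.8] F [-0.4  0.1 -0.2] grip 0.998 0.0
```

View pics/s2.png

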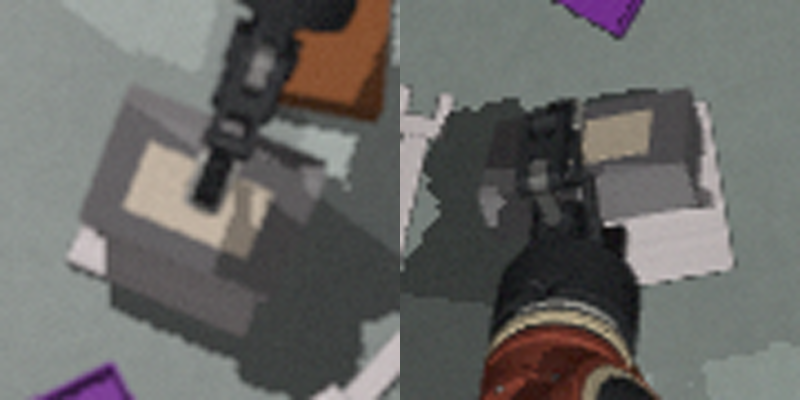

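The upper finger stands over the label and the lower one has passed beneath. Closing.

```bash
python3 -m handwheel '[[[0,0,0,0,0,0],[0,0,0,0,0,0],[0,0,0,0,0,0],[0,0,0,0,0,0],[0,0,0,0,0,0],[0,0,0,0,0,0],[0,0,0,0,0,0],[0,0,0,0,0,0],[0,0,0,0,0,0],[0,0,0,0,0,0],[0,0,0,0,0,0],[0,0,0,0,0,0]]]' 0
python3 m.py pick 5 0 2
```

```text
time: 4.93
tool_pos: [0.5887, 0.257, 0.0906]
tool_rot: [0.222, 0.611, 0.714, 0.259]
contact_force: [-5.4, -0.7, 3.5]
gripper_width: 0.367
grasp_force: 58.8
t 4.9333 q [ 0.35 -0.09  2.12 -0.3   0.44  0.42] shift [ 0.0005  0.0002 -0.0002] turn [ 0.04 -0.08  0.05] tcp in seat mm [ 4.5 -0.1  1.7] F [-5.4 -0.7  3.5] grip 0.367 58.8
```

```bash
python3 -m handwheel '[[[0,0,0.004,0,0,0],[0,0,0.006,0,0,0],[0,0,0.008,0,0,0],[0,0,0.01,0,0,0],[0,0,0.012,0,0,0],[0,0,0.015,0,0,0],[0,0,0.015,0,0,0],[0,0,0.015,0,0,0],[0,0,0.015,0,0,0],[-0.004,0,0.015,0,0,0],[-0.004,0,0.015,0,0,0],[-0.004,0,0.015,0,0,0],[-0.004,0,0.015,0,0,0],[-0.004,0,0.015,0,0,0],[-0.004,0,0.015,0,0,0],[-0.004,0,0.015,0,0,0],[-0.004,0,0.015,0,0,0],[0,0,0.012,0,0,0],[0,0,0.006,0,0,0],[0,0,0,0,0,0]]]'
python3 m.py pick 5 0 2
```

```text
time: 6.6
tool_pos: [0.5577, 0.2574, 0.332]
tool_rot: [0.223, 0.61, 0.714, 0.262]
contact_force: [0.2, 0.5, -2.2]
gripper_width: 0.368
grasp_force: 59.5
t 6.6 q [ 0.37 -0.42  1.97 -0.18  0.91  0.28] shift [ 3.150e-02 -1.000e-04 -2.415e-01] turn [-0.07  0.2   0.03] tcp in seat mm [-200.     5.1  133.4] F [ 0.2  0.5 -2.2] grip 0.368 59.5
```

```bash
python3 -m handwheel '[[[0,-0.006,0,0,0,-0.3],[0,-0.012,0,0,0,-0.3],[0,-0.017,0,0,0,-0.3],[0,-0.017,0,0,0,-0.3],[0,-0.017,0,0,0,-0.3],[0,-0.017,0,0,0,-0.3],[0,-0.017,0,0,0,-0.3],[0,-0.017,0,0,0,-0.3],[0,-0.017,0,0,0,-0.3],[0,-0.017,0,0,0,-0.3],[0,-0.017,0,0,0,-0.3],[0,-0.017,0,0,0,-0.3],[0,-0.017,0,0,0,-0.3],[0,-0.017,0,0,0,-0.3],[0,-0.017,0,0,0,-0.3],[0,-0.012,0,0,0,-0.3],[0,-0.006,0,0,0,0],[0,0,0,0,0,0]]]'
python3 m.py place 4.5 0 0
```

```text
time: 8.1
tool_pos: [0.5565, -0.0016, 0.327]
tool_rot: [0.232, 0.641, 0.688, 0.249]
contact_force: [-0.1, 0.1, -2.2]
gripper_width: 0.367
grasp_force: 59.5
t 8.1 q [-0.23 -0.61  2.1   0.23  0.99 -0.37] shift [ 0.1236  0.0067 -0.2381] turn [ 115.17    8.14 -138.01] tcp in seat mm [-257.5    2.1   58.3] F [-0.1  0.1 -2.2] grip 0.367 59.5
```

```bash
python3 -m handwheel '[[[0,0,0,1.6,0.113,-1.917],[0,0,0,3.2,0.226,-3.833],[0,0,0,3.2,0.226,-3.833],[0,0,0,3.2,0.226,-3.833],[0,0,0,3.2,0.226,-3.833],[0,0,0,3.2,0.226,-3.833],[0,0,0,3.2,0.226,-3.833],[0,0,0,3.2,0.226,-3.833],[0,0,0,3.2,0.226,-3.833],[0,0,0,3.2,0.226,-3.833],[0,0,0,3.2,0.226,-3.833],[0,0,0,3.2,0.226,-3.833],[0,0,0,3.2,0.226,-3.833],[0,0,0,3.2,0.226,-3.833],[0,0,0,3.2,0.226,-3.833],[0,0,0,3.2,0.226,-3.833],[0,0,0,3.2,0.226,-3.833],[0,0,0,3.2,0.226,-3.833],[0,0,0,1.6,0.113,-1.917]]]'
python3 m.py place 4.5 0 0
```

```text
time: 9.68
tool_pos: [0.5567, 0.0007, 0.3277]
tool_rot: [-0.012, 0.939, 0.033, 0.341]
contact_force: [-0.1, 0.3, -1.7]
gripper_width: 0.367
grasp_force: 59.5
t 9.6833 q [-0.23 -0.61  2.1   0.23  0.99  1.21] shift [ 0.1234  0.0043 -0.2389] turn [ 57.62   4.06 -68.91] tcp in seat mm [-257.8    4.5   59. ] F [-0.1  0.3 -1.7] grip 0.367 59.5
```

```bash
python3 -m handwheel '[[[0,0,0,1.6,0.113,-1.914],[0,0,0,3.2,0.226,-3.828],[0,0,0,3.2,0.226,-3.828],[0,0,0,3.2,0.226,-3.828],[0,0,0,3.2,0.226,-3.828],[0,0,0,3.2,0.226,-3.828],[0,0,0,3.2,0.226,-3.828],[0,0,0,3.2,0.226,-3.828],[0,0,0,3.2,0.226,-3.828],[0,0,0,3.2,0.226,-3.828],[0,0,0,3.2,0.226,-3.828],[0,0,0,3.2,0.226,-3.828],[0,0,0,3.2,0.226,-3.828],[0,0,0,3.2,0.226,-3.828],[0,0,0,3.2,0.226,-3.828],[0,0,0,3.2,0.226,-3.828],[0,0,0,3.2,0.226,-3.828],[0,0,0,3.2,0.226,-3.828],[0,0,0,1.6,0.113,-1.914],[0,0,0,0,0,0]]]'
python3 m.py place 4.5 0 0;  python3 - <<'E'
from h import *
im,d=grab_frame("scene"); im2,d2=grab_frame("top"); np.savez("held.npz",s=d,t=d2)
cv2.imwrite("pics/s3.png",np.hstack([cv2.resize(im[120:300,180:360],(400,400),interpolation=2),cv2.resize(im2[100:280,160:340],(400,400),interpolation=2)]))
E
```

```text
time: 11.35
tool_pos: [0.5567, 0.0007, 0.3277]
tool_rot: [-0.249, 0.689, -0.639, 0.233]
contact_force: [-0.5, 1.5, -1.4]
gripper_width: 0.367
grasp_force: 59.6
t 11.35 q [-0.23 -0.61  2.1   0.23  0.99  2.78] shift [ 0.1234  0.0044 -0.2389] turn [ 0.14 -0.11 -0.12] tcp in seat mm [-257.8    4.5   59. ] F [-0.5  1.5 -1.4] grip 0.367 59.6
```

View pics/s3.png

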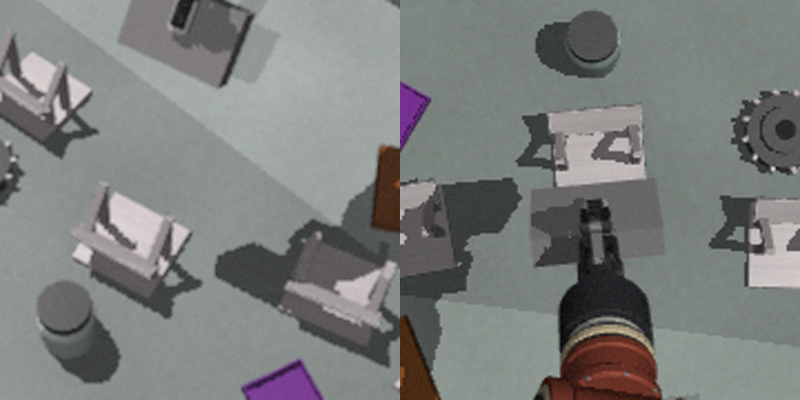

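The case is held turned over, blank base face up and shut, above and behind the jar rest. I'll measure its pose in the hand.

Run:
```python
from h import *
f=np.load("held.npz"); s,R=now(); S=seatR(4.1)
for c,k in (("top","t"),("scene","s")):
    W=cloud(c,f[k]).reshape(-1,3); L=(W-s["tool_pos"])@S  # seat-directed, relative to TCP
    q=L[(abs(L[:,0])<.08)&(abs(L[:,1])<.085)&(abs(L[:,2]-.016)<.010)]
    for _ in range(3):
        A=np.c_[q[:,:2],np.ones(len(q))]; co=np.linalg.lstsq(A,q[:,2],rcond=None)[0]; q=q[abs(q[:,2]-A@co)<.004]
    r=cv2.minAreaRect((q[:,:2]*1000).astype(np.float32))
    print(c,len(q),"tilt deg about y,x",np.degrees(np.arctan(co[:2])).round(2),"z off mm",(co[2]*1000).round(1),"centre",np.round(r[0],1),"size",np.round(r[1],1),"ang",round(r[2],1), np.percentile(q[:,0]*1000,[1,99]).round(1),np.percentile(q[:,1]*1000,[1,99]).round(1))
```

```text
top 1192 tilt deg about y,x [ 0.46 -0.42] z off mm 15.8 centre [-19.1  -0. ] size [113.4 118.7] ang 0.6 [-47.4  34.9] [-58.2  59.2]
scene 1597 tilt deg about y,x [-0.04 -0.22] z off mm 15.7 centre [-18.8   3.5] size [121.4 114.2] ang 89.5 [-48.5  36.9] [-55.3  63.4]
```

```bash
python3 -m handwheel '[[[0.0062,0.0002,-0.009,0,0,0],[0.0123,0.0003,-0.0179,0,0,0],[0.0123,0.0003,-0.0179,0,0,0],[0.0123,0.0003,-0.0179,0,0,0],[0.0123,0.0003,-0.0179,0,0,0],[0.0123,0.0003,-0.0179,0,0,0],[0.0123,0.0003,-0.0179,0,0,0],[0.0123,0.0003,-0.0179,0,0,0],[0.0123,0.0003,-0.0179,0,0,0],[0.0123,0.0003,-0.0179,0,0,0],[0.0062,0.0002,-0.009,0,0,0],[0,0,0,0.14,-0.1,-0.1],[0,0,0,0,0,0]]]'
python3 m.py place 4.5 -1.5 0
```

```text
time: 12.53
tool_pos: [0.6795, 0.0035, 0.1474]
tool_rot: [-0.25, 0.688, -0.64, 0.232]
contact_force: [-0.5, -0.1, -1.5]
gripper_width: 0.364
grasp_force: 59.7
t 12.5333 q [-0.17 -0.1   2.03  0.29  0.56  2.71] shift [ 0.0007  0.0001 -0.0585] turn [ 0.02 -0.11 -0.02] tcp in seat mm [-40.8  -1.5  37.1] F [-0.5 -0.1 -1.5] grip 0.364 59.7
```

```bash
python3 -m handwheel '[[[0,0,-0.005,0,0,0],[0,0,-0.007,0,0,0],[0,0,-0.007,0,0,0],[0,0,-0.007,0,0,0],[0,0,-0.007,0,0,0],[0,0,-0.006,0,0,0],[0,0,-0.005,0,0,0],[0,0,-0.004,0,0,0],[0,0,-0.003,0,0,0],[0,0,-0.002,0,0,0],[0,0,0,0,0,0],[0,0,0,0,0,0]]]'
python3 m.py place 4.5 -1.5 0
```

```text
time: 13.53
tool_pos: [0.6802, 0.0032, 0.0965]
tool_rot: [-0.251, 0.688, -0.64, 0.234]
contact_force: [0.5, 0.2, -2.1]
gripper_width: 0.366
grasp_force: 59.8
t 13.5333 q [-0.17 -0.02  2.05  0.35  0.46  2.64] shift [-0.      0.0004 -0.0077] turn [0.04 0.07 0.01] tcp in seat mm [-1.4 -1.9  4.9] F [ 0.5  0.2 -2.1] grip 0.366 59.8
```

```bash
python3 -m handwheel '[[[-0.0008,-0.0001,-0.0006,0,0,0],[-0.0008,0,-0.0006,0,0,0],[-0.0008,-0.0001,-0.0006,0,0,0],[0,0,0,0,0,0],[0,0,0,0,0,0],[0,0,0,0,0,0]]]' | sed -n 2,4p
python3 m.py place 4.5 -1.5 0
python3 -m handwheel '[[[-0.0008,0,-0.0006,0,0,0],[0,0,0,0,0,0],[0,0,0,0,0,0]]]' | sed -n 2,4p
python3 m.py place 4.5 -1.5 0
```

```text
tool_pos: [0.6777, 0.003, 0.0947]
tool_rot: [-0.25, 0.688, -0.64, 0.234]
contact_force: [-0.6, -0.0, -2.6]
t 14.0333 q [-0.17 -0.03  2.06  0.36  0.45  2.63] shift [ 0.0025  0.0006 -0.0059] turn [0.04 0.06 0.  ] tcp in seat mm [-1.6 -1.9  1.8] F [-0.6 -0.  -2.6] grip 0.364 59.8
tool_pos: [0.6768, 0.0031, 0.0939]
tool_rot: [-0.25, 0.688, -0.64, 0.233]
contact_force: [-1.0, 0.4, -2.5]
t 14.2833 q [-0.17 -0.03  2.06  0.36  0.45  2.63] shift [ 0.0034  0.0005 -0.005 ] turn [0.03 0.04 0.  ] tcp in seat mm [-1.6 -1.8  0.6] F [-1.   0.4 -2.5] grip 0.368 59.8
```

```bash
python3 -m handwheel '[[[0.0006,0,-0.0008,0,0,0],[0.0006,0.0001,-0.0008,0,0,0],[0.0006,0,-0.0008,0,0,0],[0.0006,0.0001,-0.0008,0,0,0],[0,0,0,0,0,0],[0,0,0,0,0,0]]]' | sed -n 4p
python3 m.py place 4.5 -1.5 0
python3 -m handwheel '[[[-0.0008,0,-0.0006,0,0,0],[0,0,0,0,0,0],[0,0,0,0,0,0]]]' | sed -n 4p
python3 m.py place 4.5 -1.5 0
```

```text
contact_force: [-0.4, 0.8, -3.4]
t 14.7833 q [-0.17 -0.02  2.05  0.36  0.45  2.63] shift [ 0.0009  0.0003 -0.0019] turn [ 0.04  0.05 -0.  ] tcp in seat mm [ 2.5 -1.8  0.6] F [-0.4  0.8 -3.4] grip 0.37 59.9
contact_force: [2.4, 0.8, -1.2]
t 15.0333 q [-0.17 -0.02  2.06  0.36  0.44  2.63] shift [ 0.0011  0.0005 -0.0022] turn [0.05 0.15 0.02] tcp in seat mm [ 2.1 -1.9  0.5] F [ 2.4  0.8 -1.2] grip 0.368 59.8
```

```bash
python3 -m handwheel '[[[0.0006,0,-0.0008,0,0,0],[0.0006,0,-0.0008,0,0,0],[0,0,0,0,0,0],[0,0,0,0,0,0]]]' | sed -n 4p
python3 m.py place 4.5 -1.5 0
python3 -m handwheel '[[[0.0006,0,-0.0008,0,0,0],[0,0,0,0,0,0],[0,0,0,0,0,0]]]' | sed -n 4p
python3 m.py place 4.5 -1.5 0
```

```text
contact_force: [-2.1, -0.7, 4.5]
t 15.3667 q [-0.17 -0.01  2.05  0.36  0.44  2.62] shift [-0.0001  0.0006 -0.0009] turn [0.05 0.15 0.01] tcp in seat mm [ 3.9 -2.1  0.6] F [-2.1 -0.7  4.5] grip 0.367 60.4
contact_force: [-14.5, -1.4, 13.5]
t 15.6167 q [-0.17 -0.01  2.05  0.36  0.44  2.62] shift [-0.0004  0.0005 -0.0008] turn [ 0.05  0.13 -0.02] tcp in seat mm [ 4.1 -2.1  0.8] F [-14.5  -1.4  13.5] grip 0.366 62.5
```

Rail and ledge contact are both felt. Easing off slightly, then releasing.

```bash
python3 -m handwheel '[[[-0.0005,0,0.0006,0,0,0],[0,0,0,0,0,0],[0,0,0,0,0,0]]]' | sed -n 4p
python3 -m handwheel '[[[0,0,0,0,0,0],[0,0,0,0,0,0],[0,0,0,0,0,0],[0,0,0,0,0,0],[0,0,0,0,0,0],[0,0,0,0,0,0],[0,0,0,0,0,0],[0,0,0,0,0,0]]]' 0.75
python3 m.py place 4.5 -1.5 0
```

```text
contact_force: [-4.6, -1.2, 6.5]
time: 16.53
tool_pos: [0.6798, 0.0033, 0.0883]
tool_rot: [-0.25, 0.688, -0.64, 0.234]
contact_force: [-0.1, -0.1, -0.4]
gripper_width: 0.745
grasp_force: 0.0
t 16.5333 q [-0.17 -0.01  2.05  0.36  0.44  2.62] shift [0.0005 0.0003 0.0005] turn [0.03 0.05 0.  ] tcp in seat mm [ 4.6 -1.8 -0.7] F [-0.1 -0.1 -0.4] grip 0.745 0.0
```

Released with no contact. Retreating up the slope.

```bash
python3 -m handwheel '[[[-0.0032,-0.0002,0.0038,0,0,0],[-0.0064,-0.0005,0.0077,0,0,0],[-0.0064,-0.0005,0.0077,0,0,0],[-0.0064,-0.0005,0.0077,0,0,0],[-0.0064,-0.0005,0.0077,0,0,0],[-0.0064,-0.0005,0.0077,0,0,0],[-0.0064,-0.0005,0.0077,0,0,0],[-0.0064,-0.0005,0.0077,0,0,0],[-0.0064,-0.0005,0.0077,0,0,0],[-0.0064,-0.0005,0.0077,0,0,0],[-0.0128,-0.001,0.0154,0,0,0],[-0.0128,-0.001,0.0154,0,0,0],[-0.0128,-0.001,0.0154,0,0,0],[-0.0128,-0.001,0.0154,0,0,0],[-0.0128,-0.001,0.0154,0,0,0],[-0.0128,-0.001,0.0154,0,0,0],[0,0,0,0,0,0],[0,0,0,0,0,0]]]'
python3 - <<'E'
from h import *
S=seatR(4.1); ims=[]
seat={"scene":[.6657,.0061,.0803],"top":[.6641,.0021,.0823]}
for c,w in (("scene",(175,295,160,280)),("top",(100,220,190,310))):
    im,d=grab_frame(c); ims.append(cv2.resize(im[w[0]:w[1],w[2]:w[3]],(400,400),interpolation=2))
    L=(cloud(c,d).reshape(-1,3)-np.array(seat[c]))@S
    q=L[(abs(L[:,0])<.08)&(abs(L[:,1])<.085)&(abs(L[:,2]-.032)<.008)]
    for _ in range(3):
        A=np.c_[q[:,:2],np.ones(len(q))]; co=np.linalg.lstsq(A,q[:,2],rcond=None)[0]; q=q[abs(q[:,2]-A@co)<.004]
    r=cv2.minAreaRect((q[:,:2]*1000).astype(np.float32))
    print(c,len(q),"tilt",np.degrees(np.arctan(co[:2])).round(2),"face z",(co[2]*1000).round(1),"centre",np.round(r[0],1),np.round(r[1],1),round(r[2],1),np.percentile(q[:,0]*1000,[1,99]).round(1),np.percentile(q[:,1]*1000,[1,99]).round(1))
cv2.imwrite("pics/end.png",np.hstack(ims)); s=state(); print(s["contact_force"],s["time"])
E
```

```text
time: 18.03
tool_pos: [0.5425, -0.0077, 0.2556]
tool_rot: [-0.251, 0.687, -0.64, 0.235]
contact_force: [0.3, -0.1, -1.6]
gripper_width: 0.746
grasp_force: 0.0
scene 1209 tilt [-0.11  0.07] face z 32.5 centre [ 0.8 -0.4] [121.4  85.2] 89.3 [-40.5  39.8] [-59.1  59.3]
top 761 tilt [0.76 0.01] face z 32.9 centre [-2.   0.3] [119.5  89.2] 89.8 [-42.   39.9] [-58.4  59.8]
[-0.35894044  0.05305452 -0.54355452] 18.1333
```

View pics/end.png

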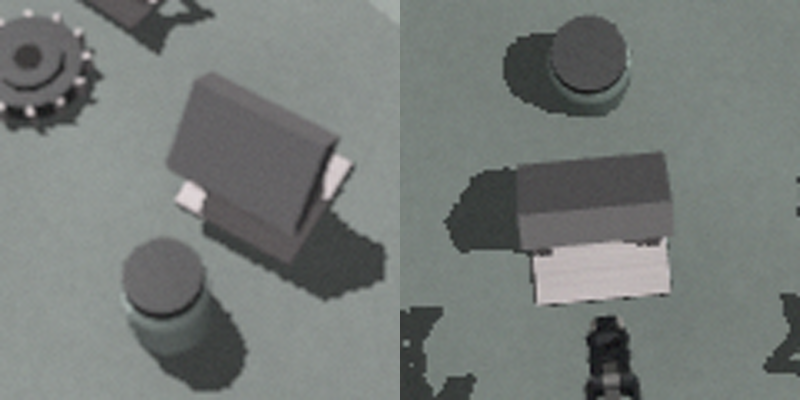

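The case lies on the jar's rest, base up, flat (tilt under 1°). It is within about 2 mm of fully home and 1 mm of centre, the jar has not moved, and the gripper is clear. Handing in.

```bash
python3 -c "from plant import job_done; print(job_done())"
```

```text
the job is handed in; nothing more can be done
None
```

I turned the case over and set it lid-down on the rest by the paste jar, measured flat, centred within about 1 mm and home within about 2 mm, then let go of it and handed the job in at about 18 s; no verdict was returned.

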